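Put the lab components away

TASK

Put the loose components back into their trays, standing upright on the tray floor, one to a bay: the two blue capacitors in the green tray, the two yellow-wound transformers in the red tray, and the loose black heat sink in the empty bay of the white tray. Leave the heat sink that is already stored in the white tray where it is.

Things in the scene. Friction and masses are not known exactly. Their poses are not given: they have to be found in the camera images.
- cap_a_center (a point): A blue can capacitor standing upright on the bench: a smooth cylinder 35 mm across and 50 mm high with a silver top; about 70 g. This point is its centre, 25 mm above its foot; z is the cylinder's axis.
- cap_b_center (a point): A blue can capacitor standing upright on the bench: a smooth cylinder 35 mm across and 50 mm high with a silver top; about 70 g. This point is its centre, 25 mm above its foot; z is the cylinder's axis. Same as the other capacitor; the two are interchangeable.
- trafo_a_center (a point): A small transformer standing upright on the bench, about 220 g: grey steel core with a yellow winding with two thin copper bands, on a black base. 48 mm long (x), 38 mm wide (y), 46 mm high. Take it by the winding's two flat sides, 38 mm apart along y, 32 mm wide, 6 to 38 mm above its foot. This point is its centre, 23 mm above its foot; z up; any yaw.
- trafo_b_center (a point): A small transformer standing upright on the bench, about 220 g: grey steel core with a yellow winding with two thin copper bands, on a black base. 48 mm long (x), 38 mm wide (y), 46 mm high. Take it by the winding's two flat sides, 38 mm apart along y, 32 mm wide, 6 to 38 mm above its foot. This point is its centre, 23 mm above its foot; z up; any yaw. The two are alike.
- sink_center (a point): The loose black finned heat sink, standing upright on the bench. 44 mm (x) by 28 mm (y) by 46 mm high, fins upright; about 90 g. Grips as a solid block, best across the 28 mm (y). This point is its centre, 23 mm above its foot; z up; any yaw.
- stored_sink_center (a point): The black finned heat sink already stored in the white tray, in the bay at the tray's +y side; loose, not to be moved. 44 mm (x) by 28 mm (y) by 46 mm high, fins upright; about 90 g. Grips as a solid block, best across the 28 mm (y). This point is its centre, 23 mm above its foot; z up.
- tray_green: The green tray, open, fixed, 120 x 165 mm (x, y); walls 25 mm high, 5 mm thick; floor 4 mm thick. A 5 mm wall as high as the rim parts it into two bays, 110 (x) by 75 mm (y) inside, centred at y = +40 and -40 mm in its frame. Origin: centre of its underside, on the bench; z up; yaw within 0.2 rad. Both bays start empty.
- tray_red: The red tray, open, fixed, 120 x 165 mm (x, y); walls 25 mm high, 5 mm thick; floor 4 mm thick. A 5 mm wall as high as the rim parts it into two bays, 110 (x) by 75 mm (y) inside, centred at y = +40 and -40 mm in its frame. Origin: centre of its underside, on the bench; z up; yaw within 0.2 rad. Both bays start empty.
- tray_white: The white tray, open, fixed, 120 x 165 mm (x, y); walls 25 mm high, 5 mm thick; floor 4 mm thick. A 5 mm wall as high as the rim parts it into two bays, 110 (x) by 75 mm (y) inside, centred at y = +40 and -40 mm in its frame. Origin: centre of its underside, on the bench; z up; yaw within 0.2 rad. Bay y = -40 starts empty; bay y = +40 holds the stored heat sink.
Not all that is in view belongs to the job. Several things look just like the tray_red: the one meant starts nearest to the robot's base.

How it is judged:
At the end, for the whole second after the job is handed in: Capacitors in the green tray and transformers in the red tray, one to a bay; the loose heat sink in the white tray's empty bay, the stored one still in its own. Each anywhere in its bay, foot within 4 mm of the tray floor, upright within 0.15 rad, at rest (under 0.02 m/s) (x of cap_a_center in the frame of tray_green between -0.043 and 0.043 m and y of cap_a_center in the frame of tray_green between -0.068 and 0.068 m and z of cap_a_center in the frame of tray_green between 0.025 and 0.033 m and angle between each of cap_a_center, cap_b_center, trafo_a_center, trafo_b_center, sink_center, stored_sink_center's own z axis and vertical below 0.15 rad and x of cap_b_center in the frame of tray_green between -0.043 and 0.043 m and y of cap_b_center in the frame of tray_green between -0.068 and 0.068 m and z of cap_b_center in the frame of tray_green between 0.025 and 0.033 m and ((y of cap_a_center in the frame of tray_green above 0.012 m and y of cap_b_center in the frame of tray_green below -0.012 m) or (y of cap_a_center in the frame of tray_green below -0.012 m and y of cap_b_center in the frame of tray_green above 0.012 m)) and x of trafo_a_center in the frame of tray_red between -0.043 and 0.043 m and y of trafo_a_center in the frame of tray_red between -0.068 and 0.068 m and z of trafo_a_center in the frame of tray_red between 0.023 and 0.031 m and x of trafo_b_center in the frame of tray_red between -0.043 and 0.043 m and y of trafo_b_center in the frame of tray_red between -0.068 and 0.068 m and z of trafo_b_center in the frame of tray_red between 0.023 and 0.031 m and ((y of trafo_a_center in the frame of tray_red above 0.012 m and y of trafo_b_center in the frame of tray_red below -0.012 m) or (y of trafo_a_center in the frame of tray_red below -0.012 m and y of trafo_b_center in the frame of tray_red above 0.012 m)) and x of sink_center in the frame of tray_white between -0.043 and 0.043 m and y of sink_center in the frame of tray_white between -0.068 and 0.068 m and z of sink_center in the frame of tray_white between 0.023 and 0.031 m and y of sink_center in the frame of tray_white below -0.012 m and x of stored_sink_center in the frame of tray_white between -0.043 and 0.043 m and y of stored_sink_center in the frame of tray_white between -0.068 and 0.068 m and z of stored_sink_center in the frame of tray_white between 0.023 and 0.031 m and y of stored_sink_center in the frame of tray_white above 0.012 m and linear speed of each of cap_a, cap_b, trafo_a, trafo_b, sink, stored_sink below 0.02 m/s); the robot touches nothing.
It fails at once if the stored heat sink is moved by more than 15 mm (distance of stored_sink_center from where it was at the start of the episode above 0.015 m).
It also fails if it takes over 128 s, if anything falls off the work surface, if the arm or the gripper's body presses on something with over 40 N, if the wrist force passes 120 N, or if a joint passes its speed limit or range.

ROBOT

A 7-joint arm with a two-finger parallel gripper is mounted at the origin on the work surface. World frame = base frame: x ahead of the robot, y to its left, z up, the work surface at z = 0. Lengths are in m, angles in rad, forces in N, time in s.
With the tool pointing down it reaches from about 0.4 to 0.85 m from the base axis. Payload 10.4 kg.
Tool frame: the origin (TCP) lies between the finger pads; the fingertips stand 22 mm ahead of it and the grasp point (between the pads) lies 3 mm ahead of it (r.nose_length is the distance from the TCP to the fingertips, in m); z points along the fingers, y is the line along which they close (so a half turn about z gives the same grasp; the last joint's range is limited). The gripper opens to 87 mm and grips with 3 to 60 N. Pads are 19 mm wide; open, the fingers measure 117 mm over their backs; the gripper's body (75 mm by 190 mm) begins 51 mm behind the grasp point.
Start: joints at [1.279, 0.332, -0.065, 1.46, 0.022, 1.35, -0.088], TCP at [0.166, -0.603, 0.245] pointing down, gripper open.
Joint ranges: [-2.6, 2.6], [-0.5, 2.12], [-1.47, 1.34], [0.16, 2.42], [-1.27, 4.41], [0.06, 2.06], [-2.6, 2.6]. Speed limits (rad/s): [2.22, 2.22, 2.79, 2.79, 3.14, 3.14, 3.14].

INTERFACE

Orientations are given as a unit quaternion [x, y, z, w].
In Python, from bench import readout, cams, r gives the robot as it stands. The module is installed in compiled form; this text tells all that it offers.
- The arm moves only by the tool step_arm, never from a script. Its argument "deltas" is a list that holds one entry, the list of rows, each a list of 7 numbers: the turn, a rotation vector about the tool's x, y, z in rad, then the shift along the tool's x, y, z in m, then the opening in per cent of the stroke, from 0 (shut) to 100 (fully open). A call has 1 to 20 rows; each row is the pose to reach, as a shift and turn from the pose commanded when the call began, along the tool's axes at that moment; what a row does not reach only later rows make up. A row lasts 1/8 s, in which the tool goes at most 62.5 mm and 10.7 degrees, less where a joint would pass 70% of its speed; a pose out of reach is approached as far as the arm can. A call with a gripper value outside its range is refused whole. The fingers move at their own pace and stop on an object; "squeeze" is the grip in N (left out, the last holds). Time passes only in rows, so rows that repeat a pose let the fingers close. It gives the time, the measured TCP pose, the force, the opening and the grip force at its end, in the units of the state.
- readout.read_state(): the state, without advancing time (a new reading comes with each control period).
- cams.camera(name): name is "scene" or "top" or "wrist"; returns a dict with "img" (400x640x3 uint8, red, green, blue), "fx", "fy", "cx", "cy" (pixels), "origin" and "rotation" of the camera in the world; the wrist camera has in their place "T_tool_cam" (4x4, takes a point from camera to tool coordinates, whose origin is the TCP and whose axes are the flange's). Camera axes: x right, y up, looking along -z (the intrinsics and any distortion apply to the point x, -y, -z); pixel columns grow to the right and rows downward; lengths in m; the calibration is good to about 2 mm. A picture is of the moment at which its call begins: read the wrist's pose just before it. There is no depth.
- r.close_job(): hands the job in; it is judged then, once.
The state is a dict: "time": time; "joint_positions": joint angles; "joint_vel": joint speeds; "joint_torque": joint torques, N m; "ee_pos": TCP position; "eef_rot": TCP orientation; "ft_force": force on the tool from outside, world axes, zero at the start; "torque": the same for the moment, N m; "width": finger opening in m; "grip_force": force on a finger pad.
Only numpy, scipy, OpenCV 4.12 (cv2) and the standard library are available. Lean on these libraries where they do the work, as an engineer would, in place of code of your own. Each camera call takes 0.05 s, during which the arm holds its last target. There are 200 camera calls.

## Working session

There is one attempt and no reset: what is moved stays moved. The work goes in short steps, Python scripts to look and compute and a tool call to move; the robot and the scene stay as the last step left them, time stands still between calls to the robot, and variables do not carry over. Pictures are saved under pics/ and viewed, at most 14 in all, crops included, and the job is handed in when it is done.

Besides the shell and the picture viewer there is one more tool, called after ">>>" as a command line: name --argument value ..., lists and objects as JSON in quotes. step_arm: Moves the arm, as the interface text tells. Its arguments: {"type":"object","properties":{"deltas":{"type":"array"},"squeeze":{"type":"number"}},"required":["deltas"]}

```bash
mkdir -p pics
python3 - <<'E'
from bench import readout, cams, r
import cv2,numpy as np,pickle
s=readout.read_state(); print(s)
for n in("top","scene"):
    c=cams.camera(n); cv2.imwrite(f"pics/{n}0.png",c["img"][:,:,::-1]); pickle.dump(c,open(f"{n}0.pkl","wb"))
    print({k:v for k,v in c.items() if k!="img"})
E
```

```text
{'time': 0.0, 'joint_positions': array([ 1.279367  ,  0.33287303, -0.06473526,  1.46097957,  0.02162399,
        1.34987608, -0.08851476]), 'joint_vel': array([-6.71785296e-04,  1.47378988e-04,  1.73346632e-04, -1.75270647e-03,
       -1.24282728e-03, -4.35827177e-05,  1.71821698e-04]), 'joint_torque': array([ 1.85419826e-04, -6.23265052e+01,  2.51021079e-02, -3.89904284e+01,
       -6.13128114e-02,  3.98947927e-02,  1.72598598e-04]), 'ee_pos': array([ 0.16591268, -0.60219642,  0.24373502]), 'eef_rot': array([ 9.90976627e-01,  1.34032855e-01, -1.35554161e-04, -7.06770221e-04]), 'ft_force': array([0.0969262 , 0.04554465, 0.14417269]), 'torque': array([-0.00152717, -0.00485117,  0.01930231]), 'grip_force': 0.0, 'width': 0.08702921058604784}
{'fx': 411.6343193666425, 'fy': 411.6343193666425, 'cx': 317.5070878222154, 'cy': 199.86195488569967, 'origin': array([ 0.33653198, -0.18522623,  1.31951841]), 'rotation': array([-0.04975885,  0.03858973,  0.71517913, -0.69609891])}
{'fx': 418.07872152602243, 'fy': 418.07872152602243, 'cx': 318.2266655578865, 'cy': 196.48187382171372, 'origin': array([ 1.05883124, -0.90362489,  0.75350839]), 'rotation': array([0.42948959, 0.14964833, 0.29134513, 0.84158308])}
```

View pics/top0.png

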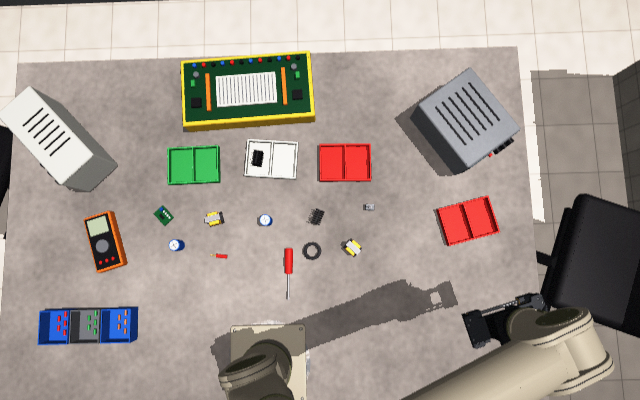

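View pics/scene0.png

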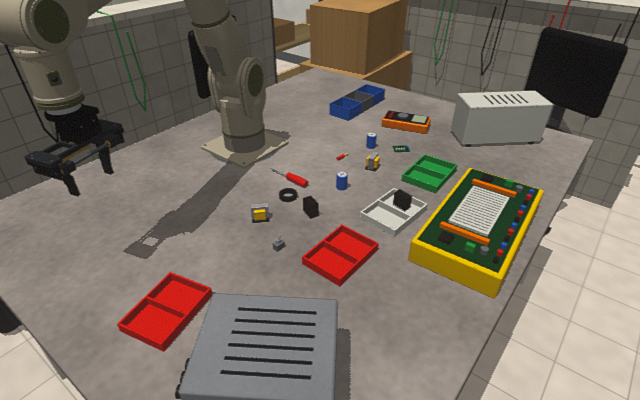

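The top view shows the green tray (193,165), white tray (271,160) with its sink at (258,158), and red trays at (345,162) and (467,221). The capacitors are at (265,220) and (176,245), the transformers at (213,218) and (352,248), and the loose sink at (316,216).

```bash
cat > h.py <<'E'
import numpy as np,cv2,pickle
from scipy.spatial.transform import Rotation as R
def ray(c,u,v):
    d=np.array([(u-c["cx"])/c["fx"],-(v-c["cy"])/c["fy"],-1.]); return R.from_quat(c["rotation"]).apply(d)
def plane(c,u,v,z):
    d=ray(c,u,v); o=np.array(c["origin"]); return o+d*(z-o[2])/d[2]
def proj(c,p):
    q=R.from_quat(c["rotation"]).inv().apply(np.atleast_2d(p)-c["origin"])
    return np.c_[c["cx"]-c["fx"]*q[:,0]/q[:,2], c["cy"]+c["fy"]*q[:,1]/q[:,2]]
def rect(pts):
    (cx,cy),(w,h),a=cv2.minAreaRect(np.float32(pts)*1000)
    return np.round([cx,cy,w,h,a],1)
E
python3 - <<'E'
from h import *
c=pickle.load(open("top0.pkl","rb")); im=c["img"]; hsv=cv2.cvtColor(im,cv2.COLOR_RGB2HSV)
print("base px",proj(c,[0,0,0]))
def comps(m,name,z,minA):
    n,l,s,ce=cv2.connectedComponentsWithStats(m.astype(np.uint8))
    for i in range(1,n):
        if s[i,4]>=minA:
            v,u=np.where(l==i); P=np.array([plane(c,a,b,z) for a,b in zip(u,v)])
            print(name,ce[i].round(1),s[i,4],"ctr",P.mean(0).round(4),"rect mm",rect(P[:,:2]))
H,S,V=[hsv[...,i].astype(int) for i in range(3)]
roi=np.zeros(H.shape,bool); roi[135:275,150:510]=1
comps(roi&((H<8)|(H>172))&(S>150)&(V>70),"red",.025,300)
comps(roi&(H>45)&(H<80)&(S>120)&(V>60),"green",.025,300)
comps(roi&(S<30)&(V>185),"white",.025,40)
comps(roi&(H>100)&(H<130)&(S>120),"blue",.025,20)
comps(roi&(H>18)&(H<35)&(S>120),"yellow",.04,15)
comps(roi&(V<60),"black",.046,40)
cv2.imwrite("pics/crop.png",cv2.resize(im[138:262,150:390],None,fx=3.3,fy=3.3,interpolation=cv2.INTER_CUBIC)[:,:,::-1])
E
```

```text
base px [[267.7780981  363.00593293]]
red [344.6 161.9] 1910 ctr [ 0.6196 -0.2569  0.025 ] rect mm [ 617.9 -256.6  164.1  120.9   88.2]
red [467.5 220.4] 2080 ctr [ 0.4217 -0.6347  0.025 ] rect mm [ 422.  -634.6  119.7  170.7   13.4]
green [193.3 164.8] 1911 ctr [0.6247 0.2302 0.025 ] rect mm [625.3 230.7 121.7 169.2   1.3]
white [475.2 150.3] 367 ctr [ 0.6449 -0.675   0.025 ] rect mm [ 653.2 -674.4   62.2  103.3   34.8]
white [272.4 158.7] 1528 ctr [ 0.637  -0.0252  0.025 ] rect mm [639.7 -20.5 164.6 123.4  84.9]
white [501.  160.4] 87 ctr [ 0.6096 -0.7542  0.025 ] rect mm [ 613.4 -753.    57.8   25.2    4.6]
white [482.6 162.4] 58 ctr [ 0.6047 -0.6953  0.025 ] rect mm [ 600.9 -695.9   21.4   43.4   35. ]
white [494.8 169.9] 66 ctr [ 0.5795 -0.732   0.025 ] rect mm [ 582.6 -731.9   47.2   25.7   17. ]
white [454.9 187.5] 924 ctr [ 0.5268 -0.6025  0.025 ] rect mm [ 525.4 -600.9  145.   115.3   88.3]
white [496.2 199.1] 466 ctr [ 0.4861 -0.7291  0.025 ] rect mm [ 489.1 -735.   118.4   96.    38.9]
white [247.  249.5] 5478 ctr [0.3495 0.0579 0.025 ] rect mm [396.6  95.1 533.7 244.5  88
[... 1200 characters left out ...]
 12.2  35.5  12.5]
yellow [355.8 243.6] 33 ctr [ 0.3582 -0.2817  0.04  ] rect mm [ 357.8 -281.5   32.5    8.8   43.3]
yellow [349.9 251. ] 35 ctr [ 0.3362 -0.2628  0.04  ] rect mm [ 336.9 -262.3   32.4    8.7   43.4]
black [446.3 153.2] 672 ctr [ 0.6334 -0.5758  0.046 ] rect mm [ 637.9 -573.4  165.8   46.6   35.6]
black [501.6 146.5] 73 ctr [ 0.6497 -0.7504  0.046 ] rect mm [ 650.1 -750.7   13.    62.7   33.7]
black [257.3 157.9] 139 ctr [0.6362 0.0201 0.046 ] rect mm [636.   20.5  29.8  49.3  81.5]
black [316.8 216.5] 99 ctr [ 0.445  -0.1637  0.046 ] rect mm [ 444.5 -164.5   25.8   44.4   68.1]
black [310.8 251.2] 85 ctr [ 0.3386 -0.1425  0.046 ] rect mm [ 339.3 -141.5   46.1   48.8   88.5]
```

View pics/crop.png

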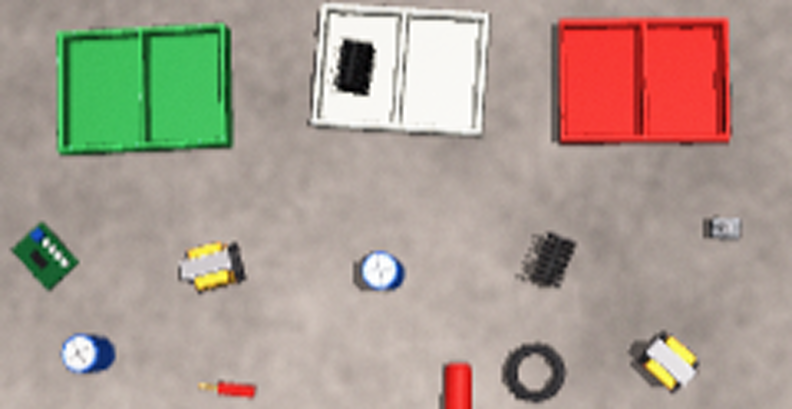

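The red tray at (0.618,-0.257) is the nearer one: 0.67 m from the base against 0.76 m for the other. The tray sizes measured match the given ones (about 120 x 165 mm).

```bash
cat >> h.py <<'E'
def Rt(psi):
    c,s=np.cos(psi),np.sin(psi); return np.array([[c,s,0],[s,-c,0],[0,0,-1.]])
def go(p,psideg):
    from bench import readout
    s=readout.read_state(); Rc=R.from_quat(s["eef_rot"]).as_matrix()
    rv=R.from_matrix(Rc.T@Rt(np.radians(psideg))).as_rotvec(); d=Rc.T@(np.array(p)-s["ee_pos"])
    print("t",round(s["time"],2),"pos",s["ee_pos"].round(4),"psi",np.degrees(np.arctan2(Rc[1,0],Rc[0,0])).round(1),"w",round(s["width"],4),"->",np.r_[rv,d].round(4).tolist(),"rows",max(np.linalg.norm(d)/.0625,np.linalg.norm(rv)/.186).round(1))
def wrist():
    from bench import readout,cams
    s=readout.read_state(); c=cams.camera("wrist")
    T=np.eye(4);T[:3,:3]=R.from_quat(s["eef_rot"]).as_matrix();T[:3,3]=s["ee_pos"];W=T@c["T_tool_cam"]
    c["origin"]=W[:3,3];c["rotation"]=R.from_matrix(W[:3,:3]).as_quat();return c
E
python3 - <<'E'
from h import *
c=pickle.load(open("top0.pkl","rb"))
for n,u,v,z in [("capA",264.6,219.4,.05),("capB",173.6,244.6,.05),("trA",212.95,217.9,.038),("trB",352.85,247.3,.038),("sink",316.8,216.5,.046),("board lower edge",250,128,0)]: print(n,plane(c,u,v,z).round(4))
w=wrist(); print(w["T_tool_cam"].round(3),w["fx"],w["cx"],w["cy"])
go([.347,-.272,.25],46.6)
E
```

```text
capA [ 0.44   -0.0018  0.05  ]
capB [0.3698 0.2803 0.05  ]
trA [0.4501 0.1621 0.038 ]
trB [ 0.3472 -0.2724  0.038 ]
sink [ 0.4449 -0.1636  0.046 ]
board lower edge [0.7488 0.0509 0.    ]
[[ 0.001  0.965  0.262  0.073]
 [ 1.    -0.001  0.001 -0.001]
 [ 0.001  0.262 -0.965 -0.14 ]
 [ 0.     0.     0.     1.   ]] 323.02905684800663 319.9197915708731 202.5470440537906
t 0.15 pos [ 0.1659 -0.6023  0.2439] psi 15.4 w 0.0872 -> [-0.0011, -0.0002, -0.5445, 0.2623, -0.2703, -0.0058] rows 6.0
```

>>> step_arm --deltas '[[[0, 0, -0.545, 0.262, -0.27, 0.0, 100], [0, 0, -0.545, 0.262, -0.27, 0.0, 100], [0, 0, -0.545, 0.262, -0.27, 0.0, 100], [0, 0, -0.545, 0.262, -0.27, 0.0, 100], [0, 0, -0.545, 0.262, -0.27, 0.0, 100], [0, 0, -0.545, 0.262, -0.27, 0.0, 100], [0, 0, -0.545, 0.262, -0.27, 0.0, 100], [0, 0, -0.545, 0.262, -0.27, 0.09, 100], [0, 0, -0.545, 0.262, -0.27, 0.09, 100], [0, 0, -0.545, 0.262, -0.27, 0.09, 100], [0, 0, -0.545, 0.262, -0.27, 0.09, 100]]]' --squeeze 25

```text
time: 1.52
ee_pos: [0.3473, -0.2734, 0.1558]
eef_rot: [0.918, 0.396, 0.0, 0.001]
ft_force: [0.8, -0.3, 0.3]
width: 0.0871
grip_force: 0.0
```

```bash
cat >> h.py <<'E'
def seg(c,kind):
    hsv=cv2.cvtColor(c["img"],cv2.COLOR_RGB2HSV); H,S,V=[hsv[...,i].astype(int) for i in range(3)]
    m,z={"yellow":((H>18)&(H<35)&(S>120)&(V>80),.038),"black":(V<60,.046),"silver":((S<40)&(V>190),.05),"blue":((H>100)&(H<130)&(S>120),.025)}[kind]
    n,l,s,ce=cv2.connectedComponentsWithStats(m.astype(np.uint8))
    for i in range(1,n):
        if s[i,4]>=150:
            v,u=np.where(l==i); P=np.array([plane(c,a,b,z) for a,b in zip(u,v)])
            print(kind,ce[i].round(1),s[i,4],"ctr",P.mean(0).round(4),"rect mm",rect(P[:,:2]))
E
python3 - <<'E'
from h import *
c=wrist(); cv2.imwrite("pics/w1.png",c["img"][:,:,::-1]); pickle.dump(c,open("w1.pkl","wb")); seg(c,"yellow"); go([.347,-.272,.030],46.6)
E
```

```text
yellow [300.  200.5] 432 ctr [ 0.3389 -0.2587  0.038 ] rect mm [ 339.1 -258.    35.1    9.1   45.9]
yellow [333.8 201.9] 402 ctr [ 0.3585 -0.2788  0.038 ] rect mm [ 358.1 -278.9   31.     9.    47.5]
yellow [133.6 282.9] 564 ctr [ 0.1786 -0.2116  0.038 ] rect mm [ 183.4 -211.5   56.8   24.8   38.9]
yellow [505.5 282. ] 655 ctr [ 0.4192 -0.4377  0.038 ] rect mm [ 418.5 -433.8   57.6   25.4   58.6]
yellow [483.6 328.1] 4174 ctr [ 0.3772 -0.4629  0.038 ] rect mm [ 363.8 -447.9   18.2  313.    46.6]
t 1.57 pos [ 0.3475 -0.2735  0.156 ] psi 46.6 w 0.087 -> [0.0022, -0.0001, -0.0, 0.0007, -0.0017, 0.126] rows 2.0
```

View pics/w1.png

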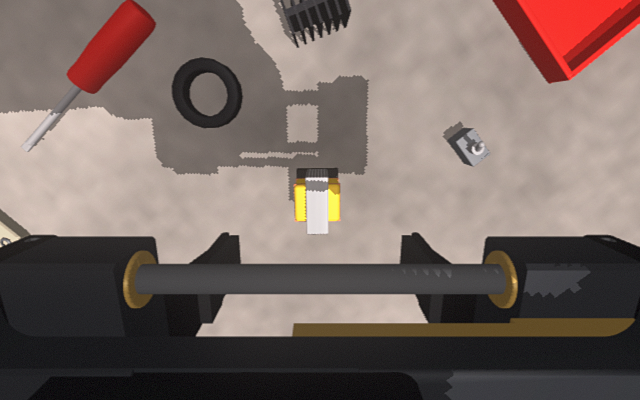

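The wrist view shows the transformer at about (318,200), aligned with the fingers and agreeing with the top view to within 4 mm. I'll grasp it now.

>>> step_arm --deltas '[[[0, 0, 0, 0.002, -0.001, 0.06, 100], [0, 0, 0, 0.002, -0.001, 0.1, 100], [0, 0, 0, 0.002, -0.001, 0.128, 100], [0, 0, 0, 0.002, -0.001, 0.128, 100], [0, 0, 0, 0.002, -0.001, 0.128, 100], [0, 0, 0, 0.002, -0.001, 0.128, 30], [0, 0, 0, 0.002, -0.001, 0.128, 30], [0, 0, 0, 0.002, -0.001, 0.128, 30], [0, 0, 0, 0.002, -0.001, 0.128, 30], [0, 0, 0, 0.002, -0.001, 0.128, 30], [0, 0, 0, 0.002, -0.001, 0.128, 30], [0, 0, 0, 0.002, -0.001, 0.128, 30], [0, 0, 0, 0.002, -0.001, 0.1, 30], [0, 0, 0, 0.002, -0.001, 0.06, 30], [0, 0, 0, 0.002, -0.001, 0.01, 30], [0, 0, 0, 0.002, -0.001, 0.01, 30]]]' --squeeze 25

```text
time: 3.58
ee_pos: [0.3492, -0.2717, 0.1477]
eef_rot: [0.918, 0.396, 0.001, 0.003]
ft_force: [-0.4, -0.6, -3.1]
width: 0.0377
grip_force: 25.0
```

Run:
```python
from h import *
go([.617,-.297,.146],88)
```

```text
t 3.58 pos [ 0.3492 -0.2717  0.1477] psi 46.6 w 0.0377 -> [0.006, 0.0023, -0.7222, 0.1656, 0.212, 0.003] rows 4.3
```

>>> step_arm --deltas '[[[0, 0, -0.16, 0.04, 0.05, 0, 30], [0, 0, -0.32, 0.08, 0.1, 0, 30], [0, 0, -0.48, 0.12, 0.15, 0, 30], [0.003, 0, -0.64, 0.15, 0.19, 0, 30], [0.006, 0.002, -0.722, 0.166, 0.212, 0, 30], [0.006, 0.002, -0.722, 0.166, 0.212, 0, 30], [0.006, 0.002, -0.722, 0.166, 0.212, 0, 30], [0.006, 0.002, -0.722, 0.166, 0.212, 0, 30]]]'

```text
time: 4.58
ee_pos: [0.6147, -0.2958, 0.1443]
eef_rot: [0.72, 0.694, -0.001, -0.003]
ft_force: [-0.7, -0.5, -2.5]
width: 0.0377
grip_force: 25.0
```

Run:
```python
from h import *
c=wrist(); cv2.imwrite("pics/w2.png",c["img"][:,:,::-1])
go([.617,-.297,.033],88)
```

```text
t 4.62 pos [ 0.6148 -0.2958  0.1446] psi 87.9 w 0.0376 -> [-0.0052, -0.0033, -0.0012, -0.0015, 0.0028, 0.1116] rows 1.8
```

View pics/w2.png

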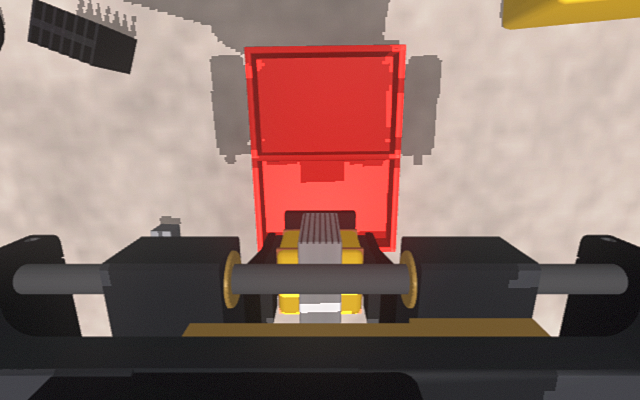

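The transformer is held upright over the red tray's -y bay (bay spans about 260–395 px across). I'll lower and release it.

>>> step_arm --deltas '[[[-0.005, -0.003, 0, -0.0015, 0.003, 0.05, 30], [-0.005, -0.003, 0, -0.0015, 0.003, 0.09, 30], [-0.005, -0.003, 0, -0.0015, 0.003, 0.105, 30], [-0.005, -0.003, 0, -0.0015, 0.003, 0.111, 30], [-0.005, -0.003, 0, -0.0015, 0.003, 0.112, 30], [-0.005, -0.003, 0, -0.0015, 0.003, 0.112, 30]]]'

```text
time: 5.38
ee_pos: [0.6189, -0.297, 0.0341]
eef_rot: [0.719, 0.695, 0.001, 0.001]
ft_force: [-0.6, 0.3, -2.0]
width: 0.0379
grip_force: 25.0
```

>>> step_arm --deltas '[[[0, 0, 0, 0, 0, 0.0012, 30], [0, 0, 0, 0, 0, 0.0012, 30], [0, 0, 0, 0, 0, 0.0012, 62], [0, 0, 0, 0, 0, 0.0012, 62], [0, 0, 0, 0, 0, 0.0012, 62], [0, 0, 0, 0, 0, 0.0012, 62], [0, 0, 0, 0, 0, -0.03, 62], [0, 0, 0, 0, 0, -0.09, 62], [0, 0, 0, 0, 0, -0.12, 100], [0, 0, 0, 0, 0, -0.12, 100], [0, 0, 0, 0, 0, -0.12, 100]]]'

```text
time: 6.75
ee_pos: [0.6176, -0.2967, 0.1516]
eef_rot: [0.719, 0.695, 0.0, -0.001]
ft_force: [-0.7, -0.5, 0.2]
width: 0.0766
grip_force: 0.0
```

Run:
```python
from h import *
go([.445,-.164,.155],158)
```

```text
t 6.75 pos [ 0.6176 -0.2967  0.1516] psi 88.0 w 0.0766 -> [-0.0002, -0.0015, -1.2218, 0.1266, -0.1771, -0.0031] rows 6.6
```

>>> step_arm --deltas '[[[0, 0, -0.18, 0.02, -0.03, 0, 100], [0, 0, -0.36, 0.04, -0.06, 0, 100], [0, 0, -0.54, 0.06, -0.09, 0, 100], [0, 0, -0.72, 0.08, -0.12, 0, 100], [0, 0, -0.9, 0.1, -0.15, 0, 100], [0, 0, -1.08, 0.127, -0.177, 0, 100], [0, 0, -1.222, 0.127, -0.177, 0, 100], [0, 0, -1.222, 0.127, -0.177, 0, 100], [0, 0, -1.222, 0.127, -0.177, 0, 100], [0, 0, -1.222, 0.127, -0.177, 0, 100], [0, 0, -1.222, 0.127, -0.177, 0, 100]]]'

```text
time: 8.12
ee_pos: [0.4457, -0.1636, 0.1525]
eef_rot: [0.191, 0.982, 0.001, -0.0]
ft_force: [0.0, 0.0, -0.6]
width: 0.0873
grip_force: 0.0
```

Run:
```python
from h import *
c=wrist(); cv2.imwrite("pics/w3.png",c["img"][:,:,::-1]); seg(c,"black"); pickle.dump(c,open("w3.pkl","wb"))
go([.445,-.164,.03],158)
```

```text
black [282.7  58.7] 213 ctr [ 0.3354 -0.1455  0.046 ] rect mm [ 338.7 -144.2   18.8   32.7   18. ]
black [319.2 202.1] 2011 ctr [ 0.4425 -0.1609  0.046 ] rect mm [ 443.1 -161.3   27.1   50.    68. ]
black [319.5 331.6] 69669 ctr [ 0.5547 -0.2058  0.046 ] rect mm [ 545.4 -197.7  598.   167.1   67.9]
t 8.18 pos [ 0.4457 -0.1636  0.1525] psi 158.0 w 0.0865 -> [0.0011, -0.0002, -0.0005, 0.0005, -0.0008, 0.1225] rows 2.0
```

View pics/w3.png

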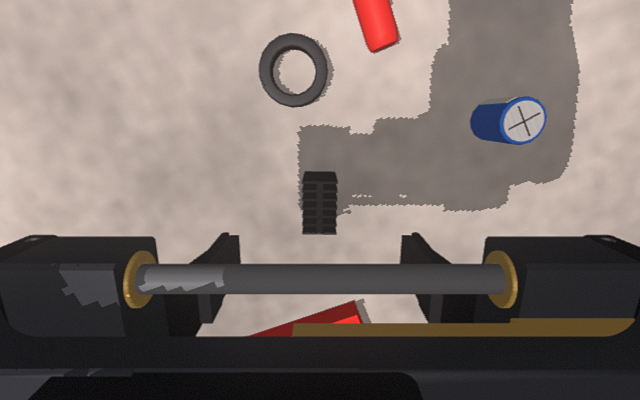

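The sink is centred at (319,202) and aligned with the fingers, 27 mm across.

>>> step_arm --deltas '[[[0, 0, 0, 0.001, 0.001, 0.06, 100], [0, 0, 0, 0.001, 0.001, 0.1, 100], [0, 0, 0, 0.001, 0.001, 0.1245, 100], [0, 0, 0, 0.001, 0.001, 0.1245, 100], [0, 0, 0, 0.001, 0.001, 0.1245, 100], [0, 0, 0, 0.001, 0.001, 0.1245, 20], [0, 0, 0, 0.001, 0.001, 0.1245, 20], [0, 0, 0, 0.001, 0.001, 0.1245, 20], [0, 0, 0, 0.001, 0.001, 0.1245, 20], [0, 0, 0, 0.001, 0.001, 0.1245, 20], [0, 0, 0, 0.001, 0.001, 0.1245, 20], [0, 0, 0, 0.001, 0.001, 0.1245, 20], [0, 0, 0, 0.001, 0.001, 0.1245, 20], [0, 0, 0, 0.001, 0.001, 0.1, 20], [0, 0, 0, 0.001, 0.001, 0.05, 20], [0, 0, 0, 0.001, 0.001, 0, 20], [0, 0, 0, 0.001, 0.001, 0, 20], [0, 0, 0, 0.001, 0.001, 0, 20]]]'

```text
time: 10.42
ee_pos: [0.4445, -0.1624, 0.1519]
eef_rot: [0.191, 0.982, 0.0, -0.0]
ft_force: [0.4, -0.6, -1.1]
width: 0.0276
grip_force: 25.0
```

Run:
```python
from h import *
go([.636,-.060,.15],85)
```

```text
t 10.43 pos [ 0.4445 -0.1624  0.1519] psi 158.0 w 0.0276 -> [-0.0001, -0.0009, 1.274, -0.1392, 0.1667, 0.0019] rows 6.8
```

>>> step_arm --deltas '[[[0, 0, 0.18, -0.02, 0.024, 0, 20], [0, 0, 0.36, -0.04, 0.048, 0, 20], [0, 0, 0.54, -0.06, 0.072, 0, 20], [0, 0, 0.72, -0.08, 0.096, 0, 20], [0, 0, 0.9, -0.1, 0.12, 0, 20], [0, 0, 1.08, -0.12, 0.144, 0, 20], [0, 0, 1.26, -0.139, 0.167, 0, 20], [0, 0, 1.274, -0.139, 0.167, 0, 20], [0, 0, 1.274, -0.139, 0.167, 0, 20], [0, 0, 1.274, -0.139, 0.167, 0, 20]]]'

```text
time: 11.68
ee_pos: [0.6357, -0.0604, 0.1521]
eef_rot: [0.737, 0.676, -0.0, -0.001]
ft_force: [0.1, -0.4, -1.5]
width: 0.0278
grip_force: 25.0
```

Run:
```python
from h import *
c=wrist(); cv2.imwrite("pics/w4.png",c["img"][:,:,::-1])
go([.636,-.060,.033],85)
```

```text
t 11.72 pos [ 0.6358 -0.0604  0.1524] psi 85.0 w 0.0281 -> [-0.0005, -0.0004, 0.0003, 0.0004, 0.0002, 0.1194] rows 1.9
```

View pics/w4.png

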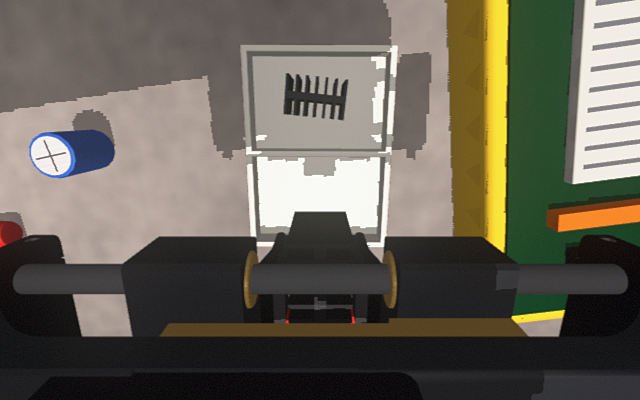

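The sink is over the white tray's empty bay (bay about 250–385 px, centred), and the stored sink is clear at (318,98).

>>> step_arm --deltas '[[[0, 0, 0, 0, 0, 0.05, 20], [0, 0, 0, 0, 0, 0.09, 20], [0, 0, 0, 0, 0, 0.11, 20], [0, 0, 0, 0, 0, 0.117, 20], [0, 0, 0, 0, 0, 0.119, 20], [0, 0, 0, 0, 0, 0.12, 20], [0, 0, 0, 0, 0, 0.12, 20], [0, 0, 0, 0, 0, 0.12, 52], [0, 0, 0, 0, 0, 0.12, 52], [0, 0, 0, 0, 0, 0.12, 52], [0, 0, 0, 0, 0, 0.12, 52], [0, 0, 0, 0, 0, 0.09, 52], [0, 0, 0, 0, 0, 0.03, 52], [0, 0, 0, 0, 0, 0, 100], [0, 0, 0, 0, 0, 0, 100], [0, 0, 0, 0, 0, 0, 100]]]'

```text
time: 13.72
ee_pos: [0.636, -0.0596, 0.1519]
eef_rot: [0.737, 0.676, -0.0, -0.001]
ft_force: [0.6, 0.5, -0.6]
width: 0.068
grip_force: 0.0
```

Run:
```python
from h import *
go([.440,-.002,.155],90)
```

```text
t 13.72 pos [ 0.636  -0.0596  0.1519] psi 85.0 w 0.068 -> [-0.0008, -0.0007, -0.087, 0.0404, -0.2003, -0.0029] rows 3.3
```

>>> step_arm --deltas '[[[0, 0, -0.087, 0.01, -0.055, 0, 100], [0, 0, -0.087, 0.02, -0.11, 0, 100], [0, 0, -0.087, 0.03, -0.16, 0, 100], [0, 0, -0.087, 0.04, -0.2, 0, 100], [0, 0, -0.087, 0.04, -0.2, 0, 100], [0, 0, -0.087, 0.04, -0.2, 0, 100], [0, 0, -0.087, 0.04, -0.2, 0, 100]]]'

```text
time: 14.6
ee_pos: [0.4412, -0.0024, 0.1524]
eef_rot: [0.707, 0.707, 0.001, -0.001]
ft_force: [-0.0, 0.0, 0.1]
width: 0.087
grip_force: 0.0
```

Run:
```python
from h import *
c=wrist(); cv2.imwrite("pics/w5.png",c["img"][:,:,::-1]); seg(c,"silver"); seg(c,"blue")
go([.440,-.002,.03],90)
```

```text
silver [115.6 147.2] 38335 ctr [0.2908 0.0453 0.05  ] rect mm [313.1  41.3 155.  232.1  82.2]
silver [541.7 178.6] 8784 ctr [0.6116 0.0227 0.05  ] rect mm [622.1   6.4 116.  108.8  84.8]
silver [317.  207.8] 970 ctr [4.402e-01 3.000e-04 5.000e-02] rect mm [4.402e+02 4.000e-01 2.830e+01 2.850e+01 0.000e+00]
blue [318.  193.7] 591 ctr [0.4409 0.0056 0.025 ] rect mm [440.   -1.6  36.3  45.3   0. ]
t 14.65 pos [ 0.4412 -0.0024  0.1524] psi 90.0 w 0.0869 -> [-0.0002, -0.002, -0.0003, 0.0001, -0.0011, 0.1224] rows 2.0
```

View pics/w5.png

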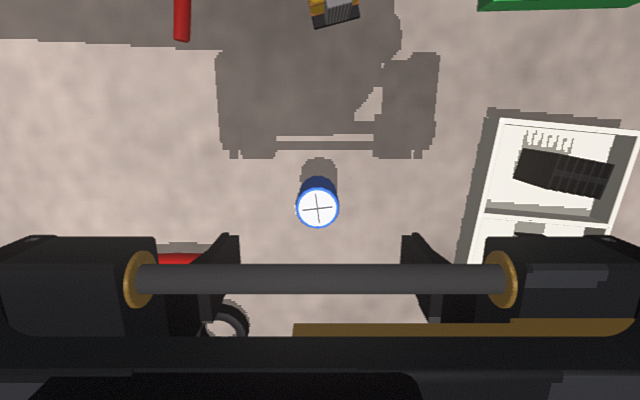

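The capacitor's top is at (317,208), which gives (0.440, 0.000) and agrees with the top view to 2 mm.

>>> step_arm --deltas '[[[0, 0, 0, 0.002, -0.001, 0.06, 100], [0, 0, 0, 0.002, -0.001, 0.1, 100], [0, 0, 0, 0.002, -0.001, 0.122, 100], [0, 0, 0, 0.002, -0.001, 0.122, 100], [0, 0, 0, 0.002, -0.001, 0.122, 100], [0, 0, 0, 0.002, -0.001, 0.122, 25], [0, 0, 0, 0.002, -0.001, 0.122, 25], [0, 0, 0, 0.002, -0.001, 0.122, 25], [0, 0, 0, 0.002, -0.001, 0.122, 25], [0, 0, 0, 0.002, -0.001, 0.122, 25], [0, 0, 0, 0.002, -0.001, 0.122, 25], [0, 0, 0, 0.002, -0.001, 0.122, 25], [0, 0, 0, 0.002, -0.001, 0.122, 25], [0, 0, 0, 0.002, -0.001, 0.1, 25], [0, 0, 0, 0.002, -0.001, 0.05, 25], [0, 0, 0, 0.002, -0.001, 0, 25], [0, 0, 0, 0.002, -0.001, 0, 25], [0, 0, 0, 0.002, -0.001, 0, 25]]]'

```text
time: 16.9
ee_pos: [0.4393, -0.0005, 0.1522]
eef_rot: [0.707, 0.707, 0.0, -0.0]
ft_force: [-0.0, 0.2, -0.7]
width: 0.0349
grip_force: 25.0
```

Run:
```python
from h import *
go([.626,.1905,.15],91)
```

```text
t 16.9 pos [ 0.4393 -0.0005  0.1522] psi 90.0 w 0.0349 -> [-0.0003, -0.0003, -0.0178, 0.1911, 0.1867, 0.0022] rows 4.3
```

>>> step_arm --deltas '[[[0, 0, -0.005, 0.04, 0.04, 0, 25], [0, 0, -0.01, 0.08, 0.08, 0, 25], [0, 0, -0.018, 0.12, 0.12, 0, 25], [0, 0, -0.018, 0.16, 0.16, 0, 25], [0, 0, -0.018, 0.191, 0.187, 0, 25], [0, 0, -0.018, 0.191, 0.187, 0, 25], [0, 0, -0.018, 0.191, 0.187, 0, 25], [0, 0, -0.018, 0.191, 0.187, 0, 25], [0, 0, -0.018, 0.191, 0.187, 0.05, 25], [0, 0, -0.018, 0.191, 0.187, 0.09, 25], [0, 0, -0.018, 0.191, 0.187, 0.105, 25], [0, 0, -0.018, 0.191, 0.187, 0.113, 25], [0, 0, -0.018, 0.191, 0.187, 0.115, 25], [0, 0, -0.018, 0.191, 0.187, 0.115, 25]]]'

```text
time: 18.65
ee_pos: [0.6274, 0.191, 0.0391]
eef_rot: [0.701, 0.713, 0.001, 0.0]
ft_force: [-0.3, 0.6, -0.7]
width: 0.0343
grip_force: 25.0
```

Run:
```python
from h import *
c=wrist(); cv2.imwrite("pics/w6.png",c["img"][:,:,::-1])
go([.626,.1905,.0345],91)
```

```text
t 18.7 pos [0.6274 0.1911 0.0392] psi 91.0 w 0.0343 -> [0.0019, -0.0012, 0.0005, -0.0005, -0.0014, 0.0047] rows 0.1
```

View pics/w6.png

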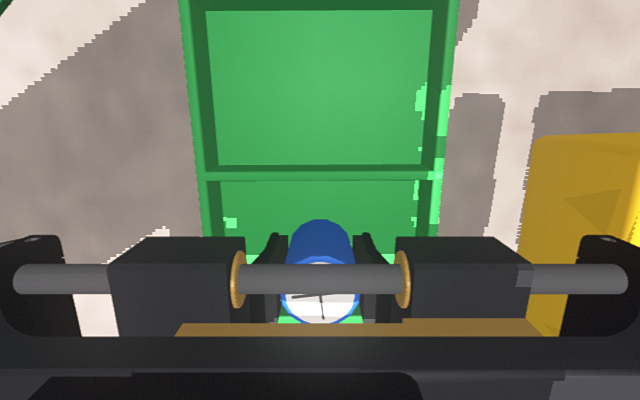

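The capacitor is centred in the green tray's -y bay (walls near 205 and 440 px). I'll set it down.

>>> step_arm --deltas '[[[0, 0, 0, 0, 0, 0.003, 25], [0, 0, 0, 0, 0, 0.005, 25], [0, 0, 0, 0, 0, 0.005, 25], [0, 0, 0, 0, 0, 0.005, 62], [0, 0, 0, 0, 0, 0.005, 62], [0, 0, 0, 0, 0, 0.005, 62], [0, 0, 0, 0, 0, 0.005, 62], [0, 0, 0, 0, 0, -0.03, 62], [0, 0, 0, 0, 0, -0.08, 62], [0, 0, 0, 0, 0, -0.115, 100], [0, 0, 0, 0, 0, -0.115, 100], [0, 0, 0, 0, 0, -0.115, 100]]]'

```text
time: 20.2
ee_pos: [0.6264, 0.1904, 0.1521]
eef_rot: [0.701, 0.713, -0.0, -0.0]
ft_force: [1.2, -0.4, -0.4]
width: 0.076
grip_force: 0.0
```

Run:
```python
from h import *
go([.370,.280,.155],110)
```

```text
t 20.2 pos [0.6264 0.1904 0.1521] psi 91.0 w 0.076 -> [-0.0005, -0.0004, -0.3312, 0.0942, -0.2548, -0.0027] rows 4.3
```

Run:
```python
from h import *
go([.370,.280,.153],65)
```

```text
t 20.2 pos [0.6264 0.1904 0.1521] psi 91.0 w 0.076 -> [-0.0006, -0.0002, 0.4542, 0.0942, -0.2548, -0.0007] rows 4.3
```

>>> step_arm --deltas '[[[0, 0, 0.1, 0.02, -0.055, 0, 75], [0, 0, 0.2, 0.04, -0.11, 0, 75], [0, 0, 0.3, 0.06, -0.16, 0, 75], [0, 0, 0.4, 0.08, -0.21, 0, 75], [0, 0, 0.454, 0.094, -0.255, 0, 75], [0, 0, 0.454, 0.094, -0.255, 0, 75], [0, 0, 0.454, 0.094, -0.255, 0, 75], [0, 0, 0.454, 0.094, -0.255, 0, 75]]]'

```text
time: 21.2
ee_pos: [0.3708, 0.2795, 0.1526]
eef_rot: [0.844, 0.537, 0.0, -0.001]
ft_force: [0.4, 0.4, -0.2]
width: 0.0654
grip_force: 0.0
```

Run:
```python
from h import *
c=wrist(); cv2.imwrite("pics/w7.png",c["img"][:,:,::-1]); seg(c,"silver"); seg(c,"blue");seg(c,"yellow"); pickle.dump(c,open("w7.pkl","wb"))
go([.370,.280,.03],65)
```

```text
silver [ 78.9 112.2] 28855 ctr [0.2429 0.4191 0.05  ] rect mm [230.7 405.2 201.7 110.   50.5]
silver [365.2   7.1] 175 ctr [0.4592 0.3959 0.05  ] rect mm [459.6 397.    9.2  14.9  12.1]
silver [466.2  35.2] 864 ctr [0.515 0.351 0.05 ] rect mm [515.4 351.5  20.5  31.3  74.8]
silver [511.8  52.6] 1276 ctr [0.5401 0.327  0.05  ] rect mm [538.6 324.6  48.7  28.6  56.8]
silver [333.8  47.1] 672 ctr [0.43   0.3824 0.05  ] rect mm [429.8 378.8  31.2  19.3  57.3]
silver [378.1  43.4] 179 ctr [0.4586 0.3717 0.05  ] rect mm [459.  372.9  16.7   9.3  37.1]
silver [322.5 108.7] 477 ctr [0.4058 0.3488 0.05  ] rect mm [405.6 348.5  26.6  13.5  63.3]
silver [398.1 199.4] 26850 ctr [0.4297 0.2621 0.05  ] rect mm [431.6 269.9 118.5 293.9  68.8]
silver [476.3 141.9] 173 ctr [0.4991 0.2791 0.05  ] rect mm [499.8 278.4   8.8  16.9  15.2]
silver [299.8 142.7] 330 ctr [0.3804 0.3339 0.05  ] rect mm [379.5 334.5   5.1  48.3  65. ]
silver [317.  208.6] 1021 ctr [0.3703 0.2824 0.05  ] rect mm [370.2 282.3  28.5  28.3  65. ]
silver [282.6 310.6] 2600 ctr [0.3049 0.2125 0.05  ] rect mm [298.5 215.1  37.4  95.4
[... 156 characters left out ...]
 mm [184.6 430.6 106.5  53.   50.5]
blue [417.   76.6] 203 ctr [0.4828 0.3398 0.025 ] rect mm [482.9 339.7  10.9  10.6  40.5]
blue [623.8 162.9] 928 ctr [0.6146 0.2042 0.025 ] rect mm [616.6 204.7  24.4  34.1  54.1]
blue [318.1 193.9] 566 ctr [0.3733 0.2872 0.025 ] rect mm [369.1 280.5  45.4  36.4  65. ]
yellow [176.3 281.4] 565 ctr [0.2286 0.2711 0.038 ] rect mm [231.8 271.8  56.3  20.6  56. ]
yellow [464.5 284.6] 495 ctr [0.4564 0.1617 0.038 ] rect mm [457.4 166.5  53.7  19.8  62.1]
yellow [452.2 328.1] 4466 ctr [0.4321 0.1245 0.038 ] rect mm [412.9 135.3  17.9 335.   65.1]
t 21.25 pos [0.3707 0.2797 0.1526] psi 64.9 w 0.0655 -> [-0.0012, -0.0008, -0.001, -0.0001, -0.0007, 0.1226] rows 2.0
```

View pics/w7.png

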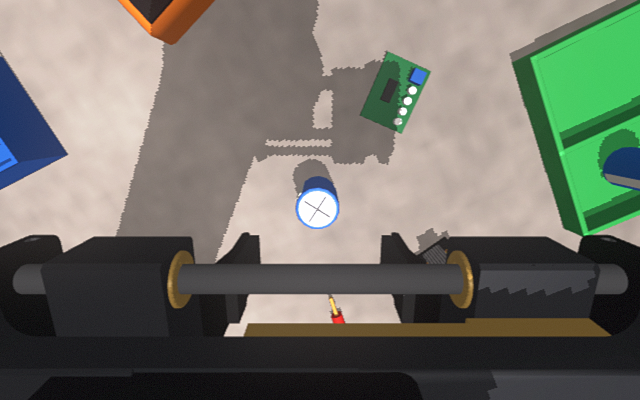

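The capacitor is at (317,209), the same geometry as the previous one, and the fingers are clear of the circuit board and the transformer.

>>> step_arm --deltas '[[[0, 0, 0, 0.002, -0.001, 0.06, 75], [0, 0, 0, 0.002, -0.001, 0.1, 75], [0, 0, 0, 0.002, -0.001, 0.122, 75], [0, 0, 0, 0.002, -0.001, 0.122, 75], [0, 0, 0, 0.002, -0.001, 0.122, 75], [0, 0, 0, 0.002, -0.001, 0.122, 25], [0, 0, 0, 0.002, -0.001, 0.122, 25], [0, 0, 0, 0.002, -0.001, 0.122, 25], [0, 0, 0, 0.002, -0.001, 0.122, 25], [0, 0, 0, 0.002, -0.001, 0.122, 25], [0, 0, 0, 0.002, -0.001, 0.122, 25], [0, 0, 0, 0.002, -0.001, 0.122, 25], [0, 0, 0, 0.002, -0.001, 0.1, 25], [0, 0, 0, 0.002, -0.001, 0.05, 25], [0, 0, 0, 0.002, -0.001, 0, 25], [0, 0, 0, 0.002, -0.001, 0, 25], [0, 0, 0, 0.002, -0.001, 0, 25]]]'

```text
time: 23.38
ee_pos: [0.3698, 0.2818, 0.1522]
eef_rot: [0.843, 0.537, -0.0, -0.0]
ft_force: [-1.1, -0.5, -1.5]
width: 0.0344
grip_force: 25.0
```

Run:
```python
from h import *
go([.624,.2705,.15],91)
```

```text
t 23.38 pos [0.3698 0.2818 0.1522] psi 65.0 w 0.0344 -> [-0.0001, -0.0001, -0.4538, 0.0972, 0.2352, 0.0022] rows 4.1
```

>>> step_arm --deltas '[[[0, 0, -0.1, 0.02, 0.05, 0, 25], [0, 0, -0.2, 0.04, 0.1, 0, 25], [0, 0, -0.3, 0.06, 0.15, 0, 25], [0, 0, -0.4, 0.08, 0.2, 0, 25], [0, 0, -0.454, 0.097, 0.235, 0, 25], [0, 0, -0.454, 0.097, 0.235, 0, 25], [0, 0, -0.454, 0.097, 0.235, 0, 25], [0, 0, -0.454, 0.097, 0.235, 0, 25], [0, 0, -0.454, 0.097, 0.235, 0.05, 25], [0, 0, -0.454, 0.097, 0.235, 0.09, 25], [0, 0, -0.454, 0.097, 0.235, 0.105, 25], [0, 0, -0.454, 0.097, 0.235, 0.113, 25], [0, 0, -0.454, 0.097, 0.235, 0.115, 25], [0, 0, -0.454, 0.097, 0.235, 0.115, 25]]]'

```text
time: 25.12
ee_pos: [0.6246, 0.2715, 0.0393]
eef_rot: [0.701, 0.713, 0.001, 0.0]
ft_force: [-0.4, 1.2, -1.4]
width: 0.0344
grip_force: 25.0
```

Run:
```python
from h import *
go([.624,.2705,.0345],91)
```

```text
t 25.12 pos [0.6246 0.2715 0.0393] psi 91.0 w 0.0344 -> [0.0018, -0.0015, 0.0004, -0.001, -0.0006, 0.0048] rows 0.1
```

>>> step_arm --deltas '[[[0, 0, 0, 0, 0, 0.003, 25], [0, 0, 0, 0, 0, 0.005, 25], [0, 0, 0, 0, 0, 0.005, 25], [0, 0, 0, 0, 0, 0.005, 62], [0, 0, 0, 0, 0, 0.005, 62], [0, 0, 0, 0, 0, 0.005, 62], [0, 0, 0, 0, 0, 0.005, 62], [0, 0, 0, 0, 0, -0.03, 62], [0, 0, 0, 0, 0, -0.08, 62], [0, 0, 0, 0, 0, -0.115, 100], [0, 0, 0, 0, 0, -0.115, 100], [0, 0, 0, 0, 0, -0.115, 100]]]'

```text
time: 26.62
ee_pos: [0.6237, 0.2707, 0.1522]
eef_rot: [0.701, 0.713, -0.0, -0.0]
ft_force: [-0.5, 0.2, 1.0]
width: 0.0758
grip_force: 0.0
```

Run:
```python
from h import *
go([.450,.162,.153],102.5)
```

```text
t 26.62 pos [0.6237 0.2707 0.1522] psi 91.0 w 0.0758 -> [-0.0003, -0.0002, -0.2003, -0.1056, -0.1757, -0.0007] rows 3.3
```

>>> step_arm --deltas '[[[0, 0, -0.05, -0.027, -0.045, 0, 100], [0, 0, -0.1, -0.054, -0.09, 0, 100], [0, 0, -0.15, -0.08, -0.135, 0, 100], [0, 0, -0.2, -0.1055, -0.1755, 0, 100], [0, 0, -0.2, -0.1055, -0.1755, 0, 100], [0, 0, -0.2, -0.1055, -0.1755, 0, 100], [0, 0, -0.2, -0.1055, -0.1755, 0, 100]]]'

```text
time: 27.5
ee_pos: [0.4508, 0.1633, 0.1528]
eef_rot: [0.626, 0.78, 0.001, -0.001]
ft_force: [0.5, 0.3, 0.1]
width: 0.0869
grip_force: 0.0
```

Run:
```python
from h import *
c=wrist(); cv2.imwrite("pics/w8.png",c["img"][:,:,::-1]); seg(c,"yellow")
go([.450,.162,.028],102.5)
```

```text
yellow [301.1 203. ] 405 ctr [0.4367 0.1632 0.038 ] rect mm [436.7 163.    9.1  30.6  13.6]
yellow [335.  202.7] 398 ctr [0.4637 0.1695 0.038 ] rect mm [463.9 169.1   8.3  30.6  13. ]
yellow [633.8 229. ] 388 ctr [0.713  0.2017 0.038 ] rect mm [709.4 203.5  13.1  39.9  26.9]
yellow [504.5 278.3] 821 ctr [0.624 0.135 0.038] rect mm [622.2 133.7  25.5  57.7  26.1]
yellow [132.3 287.3] 508 ctr [0.3074 0.0555 0.038 ] rect mm [308.   60.8  24.   48.8  19.8]
yellow [496.8 327.8] 3636 ctr [0.635  0.0866 0.038 ] rect mm [609.   82.1 297.3  17.9  12.6]
t 27.55 pos [0.4508 0.1634 0.1528] psi 102.5 w 0.0869 -> [0.0003, -0.0024, 0.0008, -0.0015, -0.0011, 0.1248] rows 2.0
```

View pics/w8.png

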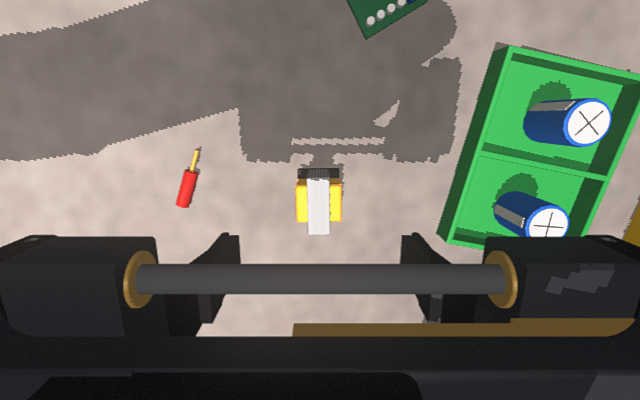

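Both capacitors stand in the green tray, at (565,122) and (535,218). The transformer is aligned at (318,203).

>>> step_arm --deltas '[[[0, 0, -0.01, 0.001, -0.0005, 0.06, 100], [0, 0, -0.01, 0.001, -0.0005, 0.1, 100], [0, 0, -0.01, 0.001, -0.0005, 0.125, 100], [0, 0, -0.01, 0.001, -0.0005, 0.125, 100], [0, 0, -0.01, 0.001, -0.0005, 0.125, 100], [0, 0, -0.01, 0.001, -0.0005, 0.125, 30], [0, 0, -0.01, 0.001, -0.0005, 0.125, 30], [0, 0, -0.01, 0.001, -0.0005, 0.125, 30], [0, 0, -0.01, 0.001, -0.0005, 0.125, 30], [0, 0, -0.01, 0.001, -0.0005, 0.125, 30], [0, 0, -0.01, 0.001, -0.0005, 0.125, 30], [0, 0, -0.01, 0.001, -0.0005, 0.125, 30], [0, 0, -0.01, 0.001, -0.0005, 0.1, 30], [0, 0, -0.01, 0.001, -0.0005, 0.05, 30], [0, 0, -0.01, 0.001, -0.0005, -0.01, 30], [0, 0, -0.01, 0.001, -0.0005, -0.03, 30], [0, 0, -0.01, 0.001, -0.0005, -0.03, 30]]]'

```text
time: 29.68
ee_pos: [0.4501, 0.1628, 0.1831]
eef_rot: [0.622, 0.783, 0.001, 0.001]
ft_force: [0.2, 0.3, -3.0]
width: 0.0374
grip_force: 25.0
```

Run:
```python
from h import *
go([.619,-.2166,.18],88)
```

```text
t 29.68 pos [0.4501 0.1628 0.1831] psi 103.0 w 0.0374 -> [0.0019, 0.0002, 0.262, -0.4077, 0.0792, 0.0034] rows 6.6
```

>>> step_arm --deltas '[[[0, 0, 0.04, -0.05, 0.01, 0, 30], [0, 0, 0.08, -0.1, 0.02, 0, 30], [0, 0, 0.12, -0.15, 0.03, 0, 30], [0, 0, 0.16, -0.2, 0.04, 0, 30], [0, 0, 0.2, -0.25, 0.05, 0, 30], [0, 0, 0.24, -0.3, 0.06, 0, 30], [0, 0, 0.262, -0.35, 0.07, 0, 30], [0, 0, 0.262, -0.408, 0.079, 0, 30], [0, 0, 0.262, -0.408, 0.079, 0, 30], [0, 0, 0.262, -0.408, 0.079, 0, 30], [0, 0, 0.262, -0.408, 0.079, 0.05, 30], [0, 0, 0.262, -0.408, 0.079, 0.08, 30], [0, 0, 0.262, -0.408, 0.079, 0.08, 30], [0, 0, 0.262, -0.408, 0.079, 0.08, 30]]]'

```text
time: 31.42
ee_pos: [0.6195, -0.2154, 0.1037]
eef_rot: [0.719, 0.695, 0.001, 0.0]
ft_force: [0.2, -0.4, -1.6]
width: 0.0382
grip_force: 25.0
```

Run:
```python
from h import *
c=wrist(); cv2.imwrite("pics/w9.png",c["img"][:,:,::-1])
go([.619,-.2166,.033],88)
```

```text
t 31.48 pos [ 0.6198 -0.2157  0.1043] psi 88.1 w 0.038 -> [0.0023, -0.0004, 0.0018, -0.0009, -0.0009, 0.0713] rows 1.1
```

View pics/w9.png

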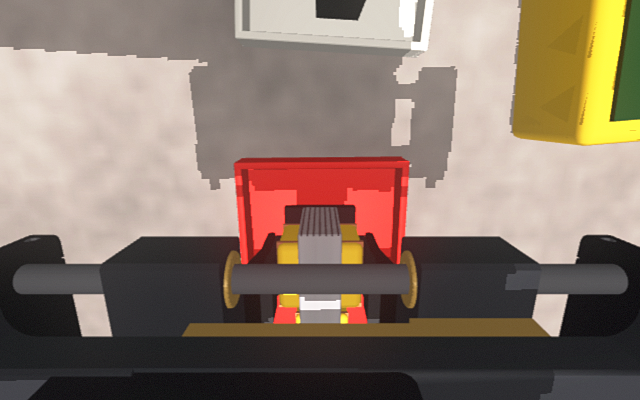

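The transformer is centred over the red tray's +y bay (walls near 245 and 405 px). I'll set it down.

>>> step_arm --deltas '[[[0, 0, 0, -0.001, -0.001, 0.04, 30], [0, 0, 0, -0.001, -0.001, 0.06, 30], [0, 0, 0, -0.001, -0.001, 0.068, 30], [0, 0, 0, -0.001, -0.001, 0.071, 30], [0, 0, 0, -0.001, -0.001, 0.072, 30], [0, 0, 0, -0.001, -0.001, 0.072, 30], [0, 0, 0, -0.001, -0.001, 0.072, 62], [0, 0, 0, -0.001, -0.001, 0.072, 62], [0, 0, 0, -0.001, -0.001, 0.072, 62], [0, 0, 0, -0.001, -0.001, 0.072, 62], [0, 0, 0, -0.001, -0.001, 0.04, 62], [0, 0, 0, -0.001, -0.001, -0.02, 62], [0, 0, 0, -0.001, -0.001, -0.08, 62], [0, 0, 0, -0.26, -0.1, -0.1, 62], [0, 0, 0, -0.26, -0.1, -0.1, 62], [0, 0, 0, -0.26, -0.1, -0.1, 62], [0, 0, 0, -0.26, -0.1, -0.1, 62], [0, 0, 0, -0.26, -0.1, -0.1, 62], [0, 0, 0, -0.26, -0.1, -0.1, 62], [0, 0, 0, -0.26, -0.1, -0.1, 62]]]'

```text
time: 33.98
ee_pos: [0.5108, -0.4714, 0.2023]
eef_rot: [0.719, 0.696, 0.001, -0.0]
ft_force: [0.8, -0.3, 0.6]
width: 0.054
grip_force: 0.0
```

Run:
```python
from h import *
from bench import cams
a=cams.camera("top")["img"][125:195,150:390]; b=cams.camera("scene")["img"][140:290,290:470]
A=cv2.resize(a,None,fx=3.3,fy=3.3,interpolation=3); B=cv2.resize(b,None,fx=2.2,fy=2.2,interpolation=3)
o=np.zeros((A.shape[0]+B.shape[0],792,3),np.uint8); o[:A.shape[0]]=A; o[A.shape[0]:,:B.shape[1]]=B
cv2.imwrite("pics/end.png",o[:,:,::-1])
```

```text
(no output)
```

View pics/end.png

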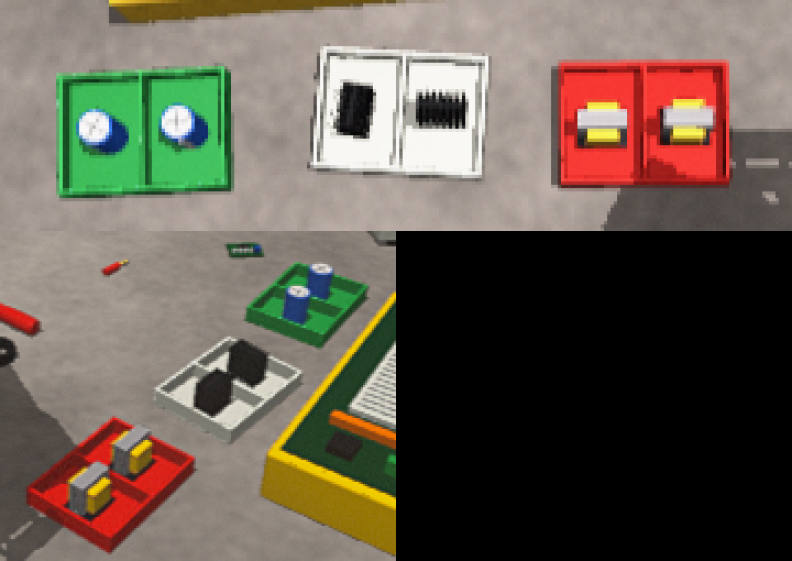

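Every component stands upright in its own bay: the capacitors at (97,128) and (180,123), the sinks at (355,110) and (440,110), and the transformers at (602,120) and (688,118). The gripper is clear of everything.

```bash
python3 -c "
from bench import r
print(r.close_job())"
```

```text
the job is handed in; nothing more can be done
None
```

I handed the job in at about 34 s: the final pictures show both capacitors, both transformers and the loose heat sink upright in their own bays, with the stored heat sink still in place; the hand-in gave no verdict.

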